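# Read the light of an upward-looking lens with a hand-held sensor

### The job

First push the light source's drop-down front door up until it is fully shut. Then pick up the light sensor with the oblong head (not the round one) by its upright grip, carry it over the row of lens mounts and hold it level about 10 mm above the lens stage, centred over the oblong slot and with its head lengthways along the slot, touching neither the stage nor the lens mounts on the way. Finish while holding it still there: do not put it down or let go, and leave everything else on the bench where it stands.

Things in the scene. Friction and masses are not known exactly. Their poses are not given: they have to be found in the camera images.
- sensor_mid (a point): light sensor, loose, 0.10-0.21 kg: flat oblong aluminium head 76 (x) x 30 (y) x 14 mm with an upright flat black grip on its middle, 30 (x) x 12 (y) mm, from 14 to 76 mm above the underside. Point on the centre line 38 mm above the underside; x along the head, z up. Right of the lens mounts, in one of two places (the look-alike in the other). Pinch the grip across its 12 mm (y)
- sensor: the same light sensor, origin at the centre of its underside
- puck: the look-alike to be left alone: a round aluminium disc 56 mm across and 14 mm thick with the same upright grip, 76 mm tall in all; origin at the centre of its underside
- slot (a point): centre of the oblong slot in the lens stage, at the height of the plate's upper face (90 mm above the bench). x runs along the slot's length, z up. The slot goes through and is 90 (x) x 44 (y) mm; the tip of the lens below it is 10 mm under the plate's upper face
- stage: the lens stage, fixed: an aluminium plate 150 (x) x 120 (y) x 10 mm on four posts, upper face 90 mm above the bench (screw heads at its corners stand 3 mm higher), the slot in its middle and a lens standing below it looking up; origin on the bench under the slot's centre
- lamp_door (a joint): opening of the light source's front door (rad): 0 upright, shut on its stop; grows as the upper edge comes down towards the robot. Starts 0.6 to 1.1. A stiff hinge (0.25 N m) holds it where left; 3 to 6 N at the edge moves it. Aluminium panel 150 mm wide, 120 mm from hinge to free edge, 8 mm thick: inner face on the hinge line, outer face towards the robot
- door_hinge (a point): middle of the door's hinge line, 50 mm above the bench, on the light source's front face; fixed; x points from the door into the light source (the way to push), y along the hinge, z up. The white light source behind it is 200 (x) x 160 (y) x 185 mm high, open behind the door, and is fixed
- rail: the row of lens mounts, fixed, between the sensor and the stage: an aluminium rail 360 (x) x 40 x 18 mm with three posts carrying round lens mounts, 140 mm high in all and 54 mm across; origin on the bench under the rail's middle, x along it
- oil_bottle: bystander: small amber bottle 32 mm across, 70 mm high, in front of the stage; origin at its underside
- dishes: bystander: two stacked clear dishes 88 mm across, 28 mm high, in front of the stage on the light source's side; origin at its underside
- canister: bystander: grey jar 40 mm across, 65 mm high, behind the stage; origin at its underside
- tip_box: bystander: box 85 x 120 x 67 mm high, at the far right; origin at its underside
- slide_box: bystander: flat blue box 85 x 100 x 34 mm high, behind the stage; origin at its underside
- driver: bystander: screwdriver 150 mm long lying behind the row of lens mounts
Not all that is in view belongs to the job. What is shaped like the sensor but red or turquoise is not meant.

How it is judged:
By the outcome, as a careful person would: the job done as asked, in the order asked, and still so for the second after the job is handed in, while the arm keeps its last pose, push and grip.
It also fails if it takes over 64 s, if anything falls off the work surface, if the arm or the gripper's body presses on something with over 40 N, if the wrist force passes 120 N, or if a joint passes its speed limit or range.

### The arm

A 7-joint arm with a two-finger parallel gripper is mounted at the origin on the work surface. World frame = base frame: x ahead of the robot, y to its left, z up, the work surface at z = 0. Lengths are in m, angles in rad, forces in N, time in s.
With the tool pointing down it reaches from about 0.425 to 0.8 m from the base axis. Payload 8.3 kg.
Tool frame: the origin (TCP) lies on the mounting face of the last link; the fingertips stand 173 mm ahead of it and the grasp point (between the pads) lies hold_point_z ahead of it (hold_point_z is the distance from the TCP to the grasp point, in m); z points along the fingers, y is the line along which they close (so a half turn about z gives the same grasp; the last joint's range is limited). The gripper opens to 85 mm and grips with 20 to 120 N. Pads are 22 mm wide; open, the fingers measure 114 mm over their backs; the gripper's body (76 mm by 85 mm) begins 54 mm behind the grasp point. The pads swing forward as they close: fully open they stand 13 mm farther back than shut.
Start: joints at [-1.364, 0.383, 0.016, 1.37, -0.006, 1.388, -0.046], TCP at [0.167, 0.602, 0.405] pointing down, gripper open.
Joint ranges: [-2.95, 2.95], [-0.25, 2.06], [-1.52, 1.56], [0.18, 2.33], [-1.44, 4.58], [0.02, 2.06], [-3.01, 3.01]. Speed limits (rad/s): [2.39, 2.39, 3.01, 3.01, 3.14, 3.14, 3.14].

### API

Orientations are given as a unit quaternion [w, x, y, z].
In Python, from workcell import reach, movel, goto_joints, move_gripper, wait, solve_ik, read_camera, PlanningError, job_done, masks_of, get_time_s, get_q, get_qvel, get_joint_efforts, get_tool_pos, get_orientation, get_ft_force, get_moment, get_finger_gap, get_finger_force, hold_point_z gives the robot as it stands. Calls block until the motion is done:
- reach(position, orientation): joint-space move of the TCP to a pose.
- movel(position, rot=None, velocity=0.15, stop_force=None): straight line of the TCP; rot=None keeps the orientation; velocity is the mean speed in m/s. With stop_force (N) it stops when the force on the tool has changed by that much, and returns True; else False.
- goto_joints(angles): joint-space move.
- move_gripper(opening): finger opening in m; the grip force is fixed at half the most; returns when the fingers have stopped.
- wait(seconds).
- solve_ik(position, orientation): joint angles nearest the present ones, or None.
- read_camera(name): name is "scene" or "top" or "wrist"; returns a dict with "color" (400x640x3 uint8, blue, green, red), "depth" (400x640 float32, m along the optical axis (not along the pixel's ray), 0 where there is no reading), "mtx" (3x3 intrinsics, pixels), "R" (3x3) and "t" (3): a world point X has camera coordinates R X + t. Camera axes: x right, y down, z forward; pixel columns grow to the right and rows downward; lengths in m; the calibration is good to about 2 mm. A picture is of the moment at which its call begins.
A pose or a line that the arm cannot do raises PlanningError and nothing moves.
- job_done(): hands the job in; it is judged then, once.
Trained networks look in a picture, given as the dict that the camera call returned (one of the last four; its "shot" number tells which), for a name from the list of things; names that differ only in an ending like _2 or _b are one class to them, and where a whole thing is asked for, a point or a joint stands for the part that bears it (a point fixed in the world has none). Each returns a list of dicts, best first, with "conf" (0 to 1); they miss things now and then, are a little off and sometimes report something else, mostly with a low value. They report only what shows in the picture. A call takes as long as a camera call. They do not tell look-alikes from the thing itself.
- masks_of(label, picture): "mask" (400x640 bool, what is visible of it) and "pixel" ([column, row] in pixels, amid what is visible of it).
Readings, each from a call of its own:
- get_time_s(): time.
- get_q(): joint angles.
- get_qvel(): joint speeds.
- get_joint_efforts(): joint torques, N m.
- get_tool_pos(): TCP position.
- get_orientation(): TCP orientation.
- get_ft_force(): force on the tool from outside, world axes, zero at the start.
- get_moment(): the same for the moment, N m.
- get_finger_gap(): finger opening in m.
- get_finger_force(): force on a finger pad.
Only numpy, scipy, OpenCV 4.12 (cv2) and the standard library are available. Lean on these libraries where they do the work, as an engineer would, in place of code of your own. Each camera call takes 0.05 s, during which the arm holds its last target. There are 200 camera calls.

## Working session

There is one attempt and no reset: what is moved stays moved. The work goes in short steps, each a Python script; the robot and the scene stay as the last script left them, time stands still between calls to the robot, and variables do not carry over. Pictures are saved under pics/ and viewed, at most 10 in all, crops included, and the job is handed in when it is done.

```bash
mkdir -p pics; cat > h.py <<'E'
import numpy as np, cv2
from workcell import *
def cloud(p,m=None):
    d=p["depth"]; ok=d>0
    if m is not None: ok&=m
    v,u=np.nonzero(ok); z=d[v,u]; K=p["mtx"]
    c=np.stack([(u-K[0,2])/K[0,0]*z,(v-K[1,2])/K[1,1]*z,z])
    return (p["R"].T@(c-np.asarray(p["t"]).reshape(3,1))).T
E
python3 - <<'E'
from h import *
ps={}
for n in("scene","top"):
    p=ps[n]=read_camera(n); cv2.imwrite(f"pics/{n}0.png",p["color"])
    print(n,"campos",-p["R"].T@np.ravel(p["t"]))
    for l in("sensor","puck","stage","lamp_door","rail","oil_bottle","dishes","canister"):
        for r in masks_of(l,p)[:3]:
            c=cloud(p,r["mask"])
            print(l,round(r["conf"],2),np.round(r["pixel"]),np.round(np.median(c,0),3) if len(c) else 0,np.round(np.percentile(c,[2,98],axis=0),3).tolist() if len(c) else 0)
print(hold_point_z if not callable(hold_point_z) else hold_point_z(),get_time_s(),get_orientation(),get_tool_pos(),get_finger_gap())
E
```

```text
scene campos [ 1.08393203 -0.49900592  0.80741829]
sensor 0.88 [177. 262.] [ 0.496 -0.419  0.014] [[0.453, -0.451, -0.002], [0.52, -0.383, 0.076]]
sensor 0.83 [133. 250.] [ 0.397 -0.486  0.014] [[0.337, -0.504, -0.002], [0.422, -0.47, 0.076]]
sensor 0.58 [228. 261.] [ 0.571 -0.323  0.015] [[0.533, -0.343, 0.004], [0.599, -0.299, 0.077]]
stage 0.69 [333. 187.] [ 0.584 -0.013  0.088] [[0.496, -0.075, 0.005], [0.651, 0.057, 0.092]]
lamp_door 0.61 [390. 116.] [0.488 0.286 0.107] [[0.453, 0.238, 0.0], [0.547, 0.382, 0.131]]
rail 0.97 [287. 233.] [ 0.581 -0.172  0.03 ] [[0.407, -0.193, 0.005], [0.747, -0.144, 0.138]]
oil_bottle 0.53 [229. 263.] [ 0.57  -0.324  0.015] [[0.527, -0.345, 0.003], [0.598, -0.299, 0.077]]
oil_bottle 0.48 [284. 181.] [ 0.433 -0.071  0.038] [[0.412, -0.081, 0.001], [0.441, -0.052, 0.07]]
oil_bottle 0.31 [197. 225.] [ 0.418 -0.326  0.014] [[0.383, -0.348, 0.001], [0.433, -0.3, 0.077]]
dishes 0.91 [315. 153.] [0.409 0.079 0.027] [[0.37, 0.042, 0.007], [0.447, 0.121, 0.03]]
dishes 0.38 [284. 180.] [ 0.433 -0.071  0.037] [[0.417, -0.081, 0.0], [0.441, -0.054, 0.07]]
to
[... 800 characters left out ...]
 0.28 [369. 134.] [ 0.779 -0.221  0.02 ] [[0.762, -0.261, -0.002], [0.809, -0.126, 0.027]]
oil_bottle 0.57 [314. 267.] [ 0.424 -0.063  0.046] [[0.41, -0.078, -0.001], [0.439, -0.047, 0.072]]
dishes 0.76 [256. 276.] [0.406 0.084 0.027] [[0.369, 0.045, 0.023], [0.446, 0.124, 0.031]]
dishes 0.24 [152. 235.] [0.502 0.315 0.095] [[0.458, 0.242, 0.045], [0.554, 0.389, 0.131]]
canister 0.77 [298. 129.] [ 0.784 -0.025  0.061] [[0.776, -0.041, 0.011], [0.807, -0.01, 0.067]]
canister 0.16 [412. 276.] [ 0.406 -0.316  0.014] [[0.383, -0.349, -0.001], [0.433, -0.295, 0.077]]
0.1547 0.9 [-5.47507114e-05  1.34467358e-01  9.90918022e-01 -2.45978744e-05] [0.16654261 0.60240034 0.40467529] 0.08546265898141511
```

View pics/scene0.png

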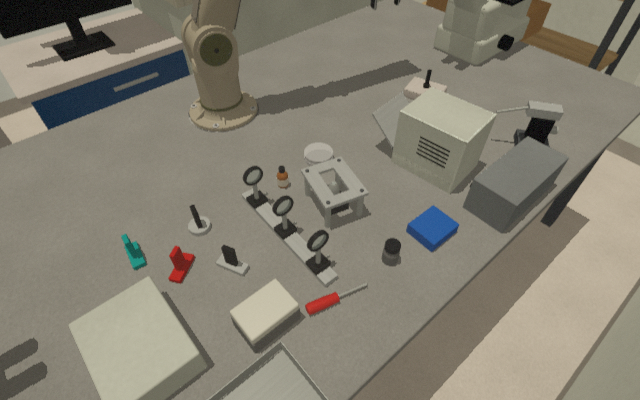

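View pics/top0.png

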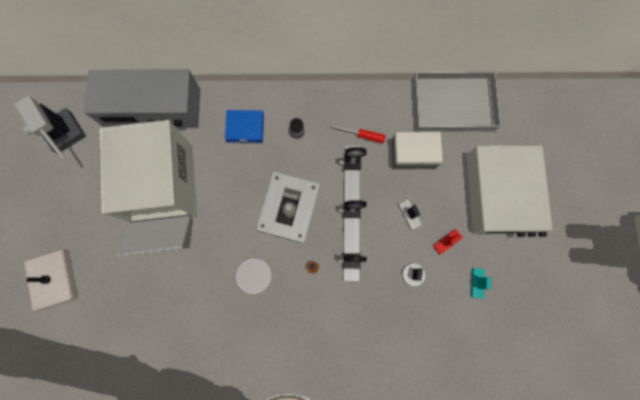

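The candidates for the sensor, in top-view pixels, are silver/black oblong (411,213), silver/black round (414,275), red (448,241) and turquoise (480,283). The oblong silver head with the black grip at (411,213), or (230,261) in the scene view, fits the description. I'll confirm it with a crop while measuring the geometry.

```bash
python3 - <<'E'
from h import *
def rect(c):
    r=cv2.minAreaRect((c[:,:2]*1000).astype(np.float32)); b=cv2.boxPoints(r)
    e=[b[1]-b[0],b[2]-b[1]]; l=max(e,key=np.linalg.norm)
    return np.round(r[0],1),np.round(r[1],1),round(np.degrees(np.arctan2(l[1],l[0]))%180,1)
for n in("top","scene"):
    p=read_camera(n); 
    if n=="top": cv2.imwrite("pics/crop1.png",cv2.resize(p["color"][185:300,380:500],None,fx=5,fy=5,interpolation=cv2.INTER_CUBIC))
    a=cloud(p)
    box=lambda x0,x1,y0,y1,z0,z1:a[(a[:,0]>x0)&(a[:,0]<x1)&(a[:,1]>y0)&(a[:,1]<y1)&(a[:,2]>z0)&(a[:,2]<z1)]
    s=box(.51,.62,-.37,-.27,.009,.1); print(n,"sensor low",rect(s[s[:,2]<.018]),"top",rect(s[s[:,2]>.07]),len(s))
    st=box(.45,.7,-.12,.1,.08,.1); print("stage",rect(st),np.median(st[:,2]))
    ra=box(.35,.8,-.21,-.12,.012,.16); print("rail",rect(ra[ra[:,2]<.024]),ra[:,2].max())
    for r in masks_of("lamp_door",p)[:1]:
        m=cv2.erode(r["mask"].astype(np.uint8),np.ones((5,5)))>0
        c=cloud(p,m); c=c[c[:,2]>.03]
        for _ in range(4):
            q=c.mean(0); nn=np.linalg.svd(c-q,full_matrices=False)[2][2]; d=(c-q)@nn; c=c[abs(d)<max(.003,2*d.std())]
        nn*=np.sign(nn[2]); print("door n",nn.round(3),"q",q.round(3),"tilt",np.arcsin(nn[2]).round(3),"yaw",np.degrees(np.arctan2(nn[1],nn[0])).round(1),len(c))
        f=cloud(p,r["mask"]); f=f[abs((f-q)@nn)<.006]; yw=np.arctan2(nn[1],nn[0]); ex=np.array([np.cos(yw),np.sin(yw),0]); ey=np.array([-ex[1],ex[0],0])
        print("along x",np.percentile(f@ex,[1,99]).round(3),"y",np.percentile(f@ey,[1,99]).round(3),"z",np.percentile(f[:,2],[1,99]).round(3),ex.round(3))
    ls=box(.48,.85,.2,.5,.17,.2); print("light",rect(ls))
E
```

```text
top sensor low (array([ 562.9, -320.7]), array([75.9, 30.8]), np.float32(25.9)) top (array([ 562.9, -320.8]), array([28.8, 12. ]), np.float32(24.3)) 375
stage (array([572.1,  -5.5]), array([120. , 150.9]), np.float32(164.6)) 0.08919576120309679
rail (array([ 595.6, -172.5]), array([ 60.1, 406.9]), np.float32(177.9)) 0.14236191419593652
door n [0.683 0.079 0.726] q [0.504 0.314 0.094] tilt 0.813 yaw 6.6 1705
along x [0.494 0.586] y [0.181 0.328] z [0.049 0.132] [0.993 0.115 0.   ]
light (array([650.4, 332.3]), array([201.2, 161.6]), np.float32(6.7))
scene sensor low (array([ 562.6, -321.1]), array([75.9, 30.6]), np.float32(25.4)) top (array([ 562.1, -321. ]), array([31.5, 11.8]), np.float32(21.2)) 492
stage (array([570. ,  -5.3]), array([121.9, 155.4]), np.float32(164.6)) 0.089120911899707
rail (array([ 595.4, -170.5]), array([ 68.2, 408.4]), np.float32(178.6)) 0.14120083903394867
door n [0.685 0.08  0.724] q [0.494 0.289 0.104] tilt 0.81 yaw 6.7 498
along x [0.496 0.573] y [0.179 0.325] z [0.056 0.131] [0.993 0.116 0.   ]
light (array([649.3, 331. ]), array([200.8, 164.6]), np.float32(6.6))
```

View pics/crop1.png

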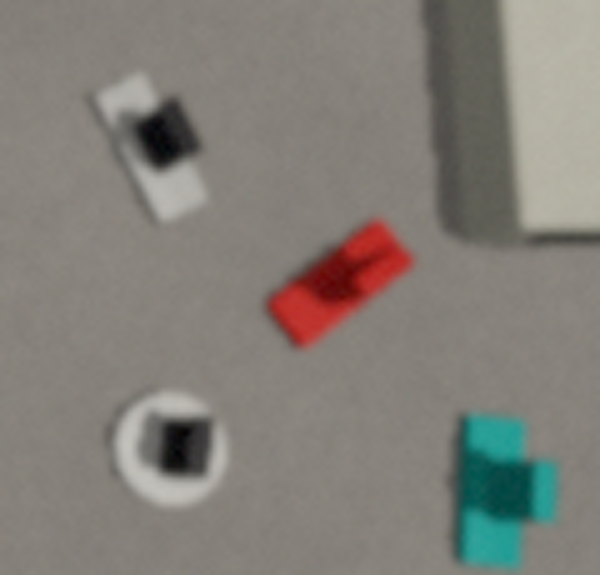

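The crop confirms it. The oblong aluminium head with the black grip is at crop (150,145), the round look-alike at (175,450), and the red and turquoise ones are decoys. Next I shut the door.

```bash
cat >> h.py <<'E'
def down(deg):  # tool pointing down, tool y along world heading deg
    f=np.radians((deg+90)/2); return [0,np.cos(f),np.sin(f),0]
def best(pos,deg):
    q0=np.array(get_q()); o=[]
    for d in(deg,deg+180):
        s=solve_ik(pos,down(d))
        if s is not None: o.append((np.abs(np.array(s)-q0).max(),d))
    return down(min(o)[1])
yw=np.radians(6.6); EX=np.array([np.cos(yw),np.sin(yw)]); EY=np.array([-EX[1],EX[0]])
def dp(a,tip): return [*(a*EX+.2545*EY),tip+.173]
E
python3 - <<'E'
from h import *
move_gripper(0)
p=dp(.43,.2); o=best(p,96.6); reach(p,o); movel(dp(.43,.10),velocity=.12)
print(get_time_s(),get_ft_force())
h=movel(dp(.585,.143),velocity=.05,stop_force=14)
t=np.array(get_tool_pos()); print(h,t[:2]@EX,t,get_ft_force(),get_time_s())
p=read_camera("scene"); cv2.imwrite("pics/door.png",p["color"][40:240,300:560].repeat(3,0).repeat(3,1)[:600])
E
```

```text
4.2667 [-0.15983183 -0.05759113 -0.1812    ]
True 0.48274848805438403 [0.45026973 0.30854081 0.28763528] [-1.73663507  0.72247763  0.20188392] 5.7
```

View pics/door.png

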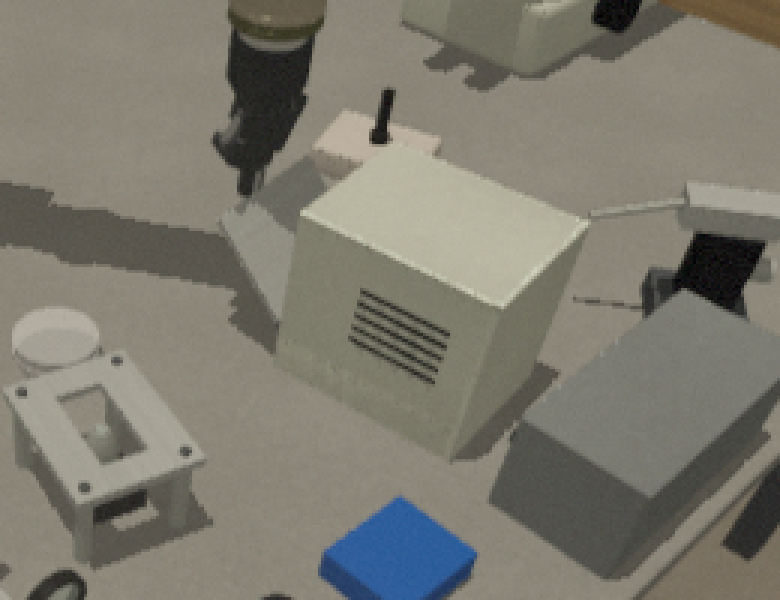

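The gripper stands at the door's free edge (picture 245,190) and the door is still open. The contact spike stopped the move early, so I carry on with a higher threshold.

```bash
python3 - <<'E'
from h import *
for i in range(6):
    t=np.array(get_tool_pos()); a=t[:2]@EX
    z=.115+(.140-.115)*min(1,max(0,(a-.483)/.08))
    h=movel(dp(.585,.143),velocity=.04,stop_force=25)
    t=np.array(get_tool_pos()); wait(.1); print(h,(t[:2]@EX).round(4),t[2].round(4),np.round(get_ft_force(),1),get_time_s())
    if not h or t[:2]@EX>.555: break
p=read_camera("scene"); c=p["color"][40:240,300:560]; cv2.imwrite("pics/door2.png",c.repeat(3,0).repeat(3,1))
E
```

```text
True 0.4859 0.2881 [-0.7 -0.   0.8] 6.5083
True 0.4893 0.2888 [-1.5 -0.6  0.4] 7.25
True 0.493 0.2898 [-1.9  0.7  0.8] 7.9833
True 0.5714 0.3103 [-0.6 -0.5 -0.4] 9.95
```

View pics/door2.png

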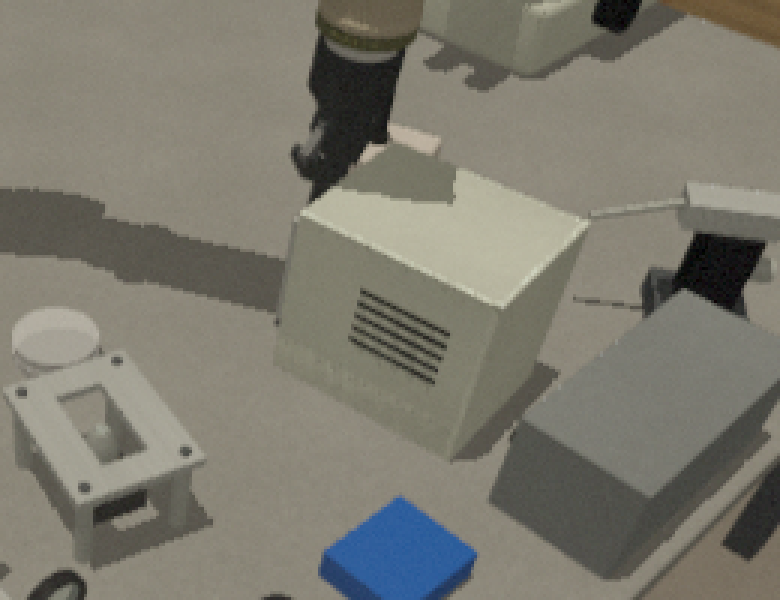

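```bash
python3 - <<'E'
from h import *
h=movel(dp(.585,.143),velocity=.03,stop_force=22)
t=np.array(get_tool_pos()); print(h,(t[:2]@EX).round(4),np.round(get_ft_force(),1))
movel(dp(.52,.16),velocity=.1); movel(dp(.46,.26),velocity=.2)
S=np.array([.5628,-.3209]); Z=.042+hold_point_z
p=[*S,.42]; o=best(p,115.6); reach(p,o); move_gripper(.06)
p=read_camera("top"); a=cloud(p)
m=(a[:,0]>.45)&(a[:,0]<.62)&(a[:,1]>.22)&(a[:,1]<.42)&(a[:,2]>.03); f=a[m]; al=f[:,:2]@EX; 
for z0,z1 in((.06,.1),(.1,.14),(.14,.166),(.166,.175),(.18,.19)):
    k=(f[:,2]>z0)&(f[:,2]<z1); print(z0,k.sum(),np.percentile(al[k],[2,50]).round(4) if k.any() else"")
w=read_camera("wrist"); cv2.imwrite("pics/w1.png",w["color"]); print(get_time_s())
a=cloud(w); d=a[(np.abs(a[:,:2]-S)<.055).all(1)]
for lo,hi in((.009,.018),(.07,.082)):
    c=d[(d[:,2]>lo)&(d[:,2]<hi)]; print(len(c)); 
    if len(c)>5: print(cv2.minAreaRect((c[:,:2]*1000).astype(np.float32)),c[:,2].max())
E
```

```text
True 0.5732 [-0.4 -0.1  1.1]
0.06 334 [0.5758 0.5767]
0.1 378 [0.5759 0.5769]
0.14 272 [0.5741 0.5768]
0.166 286 [0.5759 0.5807]
0.18 2210 [0.5852 0.6185]
14.7833
1061
((563.2890014648438, -321.9339599609375), (75.94342041015625, 28.97707176208496), 24.940353393554688) 0.016489105436880973
330
((562.8033447265625, -321.73309326171875), (30.325714111328125, 11.462931632995605), 25.31643295288086) 0.07781240646706362
```

View pics/w1.png

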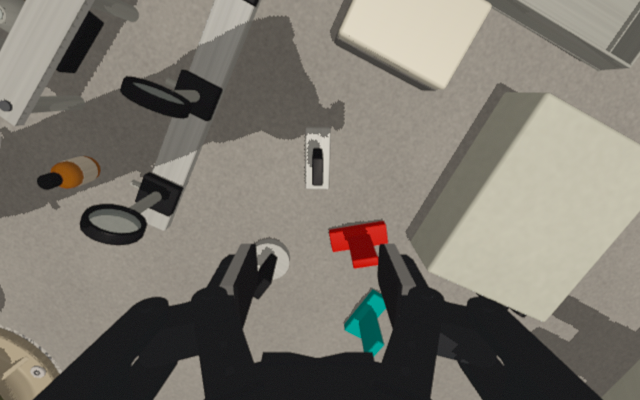

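The door's outer face is vertical at 0.577 m at every height, so it is shut. The wrist view shows the oblong sensor at (317,158), aligned with the fingers. I'll grasp and lift it.

```bash
python3 - <<'E'
from h import *
S=[.563,-.3215]; Z=.042+hold_point_z; o=best([*S,.3],115.2)
movel([*S,.30],rot=o,velocity=.2); print(movel([*S,Z],velocity=.08,stop_force=15),np.round(get_tool_pos(),4))
move_gripper(0); print("gap",get_finger_gap(),get_finger_force(),np.round(get_ft_force(),1))
movel([*S,Z+.03],velocity=.06); print("gap",get_finger_gap(),np.round(get_ft_force(),1))
movel([*S,.42],velocity=.15); wait(.2); print("gap",get_finger_gap(),get_finger_force(),np.round(get_ft_force(),2),np.round(get_moment(),3),get_time_s())
p=[.571,-.0055,.42]; q=best(p,74.6); s=solve_ik(p,q); print(np.round(get_q(),2),np.round(s,2))
a=[]
for n in("top","scene"):
    c=read_camera(n); a.append(cloud(c))
    k=a[-1]; k=k[(np.abs(k[:,:2]-S)<.06).all(1)&(k[:,2]>.19)&(k[:,2]<.26)]; print(n,len(k),np.percentile(k[:,2],[1,5,25,50]).round(4))
E
```

```text
False [ 0.5632 -0.3217  0.1973]
gap 0.011395258797709494 60.28337359428406 [0.9 0.7 1.8]
gap 0.011470963176193134 [-1.4 -0.  -1.1]
gap 0.011290829898319093 60.04679203033447 [ 0.19  0.75 -0.92] [-0.029  0.011  0.025] 19.7583
[-0.09  0.55  0.89  1.3  -0.42  1.48 -0.37] [-0.84  0.4   1.07  1.53 -0.35  1.42 -1.59]
top 24 [0.2235 0.224  0.2325 0.2349]
scene 508 [0.2234 0.2257 0.2335 0.2358]
```

```bash
python3 - <<'E'
from h import *
P=[.571,-.0055]; o=best([*P,.42],74.6)
movel([*P,.42],rot=o,velocity=.15)
print(np.round(get_tool_pos(),4),get_finger_gap(),get_time_s())
movel([*P,.355],velocity=.08); wait(.3)
def rect(c): 
    r=cv2.minAreaRect((c[:,:2]*1000).astype(np.float32)); return np.round(r[0],1),np.round(r[1],1),round(r[2],1)
for n in("wrist","top","scene"):
    c=read_camera(n); cv2.imwrite(f"pics/c_{n}.png",c["color"]); a=cloud(c); a=a[(np.abs(a[:,:2]-P)<.1).all(1)]
    h=a[(a[:,2]>.155)&(a[:,2]<.180)&(np.abs(a[:,:2]-P)<.05).all(1)]; s=a[(a[:,2]>.083)&(a[:,2]<.098)]
    print(n,"head",len(h), rect(h) if len(h)>9 else"",np.percentile(h[:,2],[3,50,97]).round(4) if len(h)>9 else "","stage",len(s),rect(s) if len(s)>9 else"")
    if len(h)>50:
        A=np.c_[h[:,:2]-P,np.ones(len(h))]; t=h[:,2]; k=t>np.percentile(t,30); print("  slope",np.linalg.lstsq(A[k],t[k],rcond=None)[0].round(4))
print(np.round(get_tool_pos(),4))
E
```

```text
[ 0.5709 -0.0062  0.4201] 0.011265117595976044 22.1167
wrist head 3487 (array([589.2, -11.2]), array([30. , 39.2]), 74.6) [0.1638 0.1724 0.1742] stage 18943 (array([571.2,  -5.8]), array([120.8, 150.5]), 74.6)
  slope [-0.0166  0.007   0.1733]
top head 73 (array([546.9, -10.4]), array([12.8, 33.9]), 62.5) [0.1615 0.1713 0.1741] stage 982 (array([566.1, -26.1]), array([ 77.2, 150. ]), 74.6)
  slope [ 0.0183 -0.0184  0.1724]
scene head 245 (array([571.2,  -6.2]), array([31.6, 77. ]), 74.1) [0.1601 0.1709 0.1759] stage 1490 (array([570.2,  -5.7]), array([121.8, 155.5]), 74.6)
  slope [-0.0011  0.0105  0.1719]
[ 0.571  -0.0055  0.3551]
```

View pics/c_wrist.png

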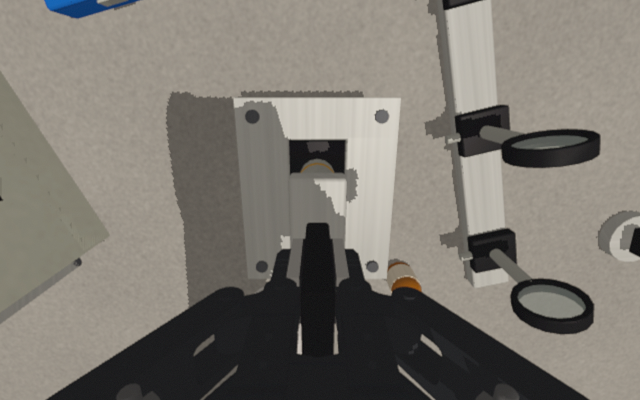

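View pics/c_scene.png

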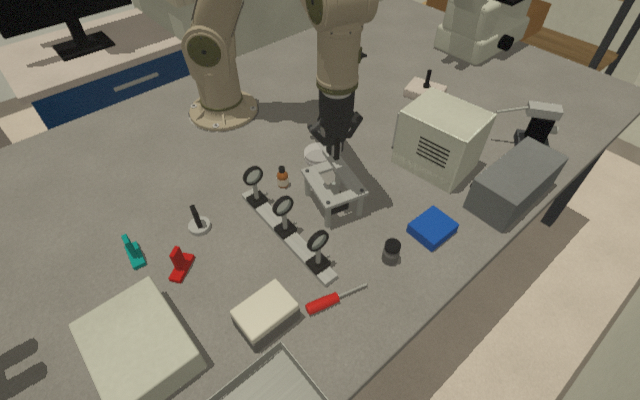

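The sensor hangs level over the slot. In the wrist view, the head end is at (318,175) and the slot end at (318,140), with matching angles, and the centres agree to about 0.5 mm. I'll descend to 10 mm and check the gap.

```bash
python3 - <<'E'
from h import *
P=[.571,-.0053]
print(movel([*P,.2965],velocity=.04,stop_force=12)); wait(.6)
c=read_camera("wrist"); cv2.imwrite("pics/f.png",c["color"]); a=cloud(c); a=a[(np.abs(a[:,:2]-P)<.1).all(1)]
h=a[(a[:,2]>.109)&(a[:,2]<.119)&(np.abs(a[:,:2]-P)<.05).all(1)]; s=a[(a[:,2]>.085)&(a[:,2]<.0925)]
print("head",np.median(h[:,2]),cv2.minAreaRect((h[:,:2]*1000).astype(np.float32)),"stage",np.median(s[:,2]),cv2.minAreaRect((s[:,:2]*1000).astype(np.float32)))
print(np.round(get_tool_pos(),4),get_finger_gap(),np.round(get_ft_force(),2),np.abs(get_qvel()).max(),get_time_s())
p=read_camera("scene"); cv2.imwrite("pics/fs.png",cv2.resize(p["color"][90:240,220:420],None,fx=4,fy=4,interpolation=cv2.INTER_CUBIC))
b=cloud(read_camera("top")); f=b[(b[:,0]>.45)&(b[:,0]<.62)&(b[:,1]>.24)&(b[:,1]<.4)&(b[:,2]>.06)&(b[:,2]<.16)]; print("door",np.percentile(f[:,:2]@EX,[2,50,98]).round(4))
E
```

```text
False
head 0.11363343239274672 ((588.9617309570312, -11.018062591552734), (30.1435546875, 39.16682052612305), 74.43009185791016) stage 0.09002283292121215 ((571.2142333984375, -5.9266357421875), (120.76798248291016, 150.4057159423828), 74.60578918457031)
[ 0.571  -0.0053  0.2965] 0.01153607887133911 [ 0.07 -0.   -0.4 ] 0.0007826263151333353 25.7917
door [0.5745 0.5768 0.641 ]
```

View pics/fs.png

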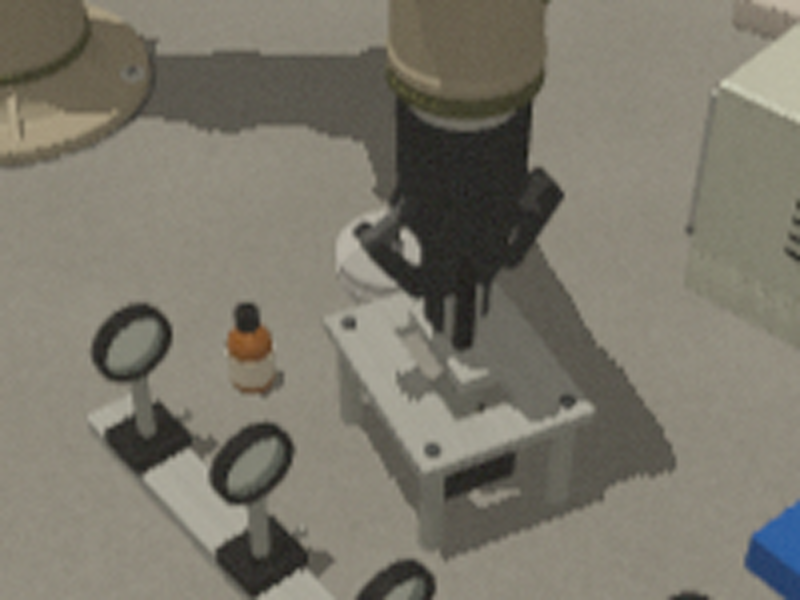

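The close view shows the head held over the slot (460,375) without touching the stage. The gap is 113.6 − 90.0 − 14 ≈ 9.6 mm, the head is centred to within about 1 mm, and the door is still shut. I'm handing it in.

```bash
python3 -c "
from workcell import *
print(job_done())"
```

```text
the job is handed in; nothing more can be done
None
```

The job is handed in: the door is fully shut, and the oblong sensor is held still and level about 10 mm above the stage, centred over the slot and lengthways along it.

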